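# Register a dish holder on the microscope stage and hold it for screwing down

### The job

On the microscope stage, push the index stop along its guide bar towards the tilted-back pillar until it clicks into its spring detent. Then bring the dish holder up square against both the guide bar and the index stop, and with one diagonal push press it firmly against the bar and down onto the stage at the same time. Finish while still holding that push, so that I can do up the holder's screws; leave the other things on the stage and bench alone.

Things in the scene. Friction and masses are not known exactly. Their poses are not given: they have to be found in the camera images.
- microscope: White inverted microscope, fixed. Origin: on the bench under the optical axis. x points away from the robot across the stage, +y to its front (two black eyepieces, 0.29 m high, 0.30 m ahead of the axis), -y to its light pillar, hinged 190 mm behind the axis and tilted back: pillar, arm and condenser stay beyond y = -150 mm, up to 0.50 m high. The space above the stage is free.
- bar_face (a point): Middle of the guide bar's inner face, 7 mm above the stage. Axes as the microscope's.
- stop (a joint): Index stop that rides on the guide bar: its travel in m towards the pillar (microscope -y). 0 at the front end; spring detent at 0.080, hard end at 0.0815. About 1.5 N of sliding friction; within 2 mm of the detent a spring plunger pulls it in, and it then takes about 7 N to push it out.
- stop_pin (a point): Middle of the stop's upright round pin, 37 mm above the stage: 12 mm thick (head 15 mm), 23 to 51 mm above the stage, axis 12 mm beyond the bar's inner face. It stands on the middle of the stop's aluminium saddle, 40 mm long (y), 27 mm wide (x, from the inner face outwards), top 23 mm above the stage. Push pin or saddle towards microscope -y. Axes as the microscope's.
- stop_face (a point): Middle of the stop's face for the holder, 7 mm above the stage: the front (+y) face of an arm 10 mm thick and 23 mm high that reaches 16 mm from the bar's inner face over the stage towards the robot, at the front end of the saddle (face 20 mm ahead of the pin axis). At microscope y = -64 mm with the stop in its detent. Axes as the microscope's.
- holder: Dish holder, loose on the stage on the robot's side of the bar: aluminium plate 100 (x) by 128 (y) by 10 mm, 0.24 to 0.39 kg. Origin: centre of the underside. Its +x long side goes against the bar, its -y end against the stop. Clear closed dish (40 mm wide) clipped in at x = 14 mm, 5 mm above the plate; two captive thumbscrews, 12 mm wide, 7 mm high, at x = 36, y = +-50 mm.
- holder_rib (a point): Top of the holder's upright grip rib, 34 mm above the underside: 8 mm thick (holder x), 50 mm long (y), standing 24 mm above the plate, middle at holder x = -16, y = 0. It can be pinched from above across its thickness; behind it (-x) are 30 mm of bare plate where shut fingers can push down on the plate and against the rib at once. Axes as the holder's.
- holder_edge (a point): Middle of the holder's long side that goes against the guide bar (holder x = 50 mm, 5 mm above its underside). Axes as the holder's.
- holder_end (a point): Point on the holder's end face that goes against the stop (holder x = 42, y = -64 mm, 5 mm above its underside). Axes as the holder's.
- stage: The stage: flat, smooth dark metal plate, 250 mm (x) by 240 mm (y), surface 200 mm above the bench. The holder slides easily on it and along the bar (friction coefficient about 0.2). Origin: centre of its upper surface, on the optical axis. Axes as the microscope's.
- guide_bar: Guide bar: straight bare steel bar screwed to the stage top, 236 mm long (microscope y), 14 mm wide (x), 14 mm high. Origin: foot of the middle of its inner face (the one towards the robot), at microscope x = 36 mm, y = 0. Axes as the microscope's.
- spare_dish: Bystander: a clear closed dish, 40 mm wide and 12 mm high, on the stage beyond the guide bar. Origin: centre of its underside.
- stage_ring: Bystander: flat aluminium ring, 42 mm wide, 4 mm high, on the stage beyond the guide bar. Origin: centre of its underside.
- dish_stack: Bystander on the bench: three clear 90 mm dishes, 45 mm high together. Origin: centre of the underside.
- tube: Bystander on the bench: clear centrifuge tube with blue cap, lying, about 120 mm long, 33 mm thick. Origin: under its middle.
- marker: Bystander on the bench: marker pen, lying, 125 mm long. Origin: under its middle.
- tip_box: Bystander on the bench: pipette tip box with clear lid, 87 by 124 by 77 mm. Origin: centre of its underside.
- reagent: Bystander on the bench: amber bottle, 68 mm wide, 130 mm high. Origin: centre of its underside.
Not all that is in view belongs to the job. What is shaped like the holder but black, blue or red is not meant.

How it is judged:
On the way:
1. the index stop sits in its detent, at rest (value of joint stop between 0.0783 and 0.0817 m and velocity of joint stop between -0.01 and 0.01 m/s), for 0.3 s.
At the end, for the whole second after the job is handed in: Stop in its detent (1.7 mm); holder flat on the stage (2 mm), against the guide bar (2 mm, square to 0.025 rad), at the stop (3 mm) and at rest; the fingers still press it: over 4 N between holder and bar and over 7 N between holder and stage, through the last second (value of joint stop between 0.0783 and 0.0817 m and x of holder_edge in the frame of bar_face between -0.002 and 0.002 m and angle between the y axis of holder and the y axis of guide_bar, either way round below 0.025 rad and y of holder_end in the frame of stop_face between -0.002 and 0.003 m and z of holder in the frame of stage below 0.002 m and angle between holder's own z axis and vertical below 0.03 rad and contact force between holder and guide_bar above 4 N and contact force between holder and stage above 7 N and contact force between the fingers and holder above 3 N and linear speed of holder below 0.01 m/s); the arm keeps its last pose, push and grip.
It fails at once if a bystander on the stage or bench is moved by more than 20 mm (distance of any of spare_dish, stage_ring, dish_stack, tube, marker, tip_box, reagent from where it was at the start of the episode above 0.02 m).
It also fails if it takes over 69 s, if anything falls off the work surface, if the arm or the gripper's body presses on something with over 40 N, if the wrist force passes 120 N, or if a joint passes its speed limit or range.

### The arm

A 6-joint arm with a two-finger parallel gripper is mounted at the origin on the work surface. World frame = base frame: x ahead of the robot, y to its left, z up, the work surface at z = 0. Lengths are in m, angles in rad, forces in N, time in s.
With the tool pointing down it reaches from about 0.35 to 0.775 m from the base axis. Payload 5.5 kg.
Tool frame: the origin (TCP) lies between the finger pads; the fingertips stand env.nose_length ahead of it and the grasp point (between the pads) lies 8 mm behind it (env.nose_length is the distance from the TCP to the fingertips, in m); z points along the fingers, y is the direction in which the jaws open and shut (so a half turn about z gives the same grasp; the last joint's range is limited). The gripper opens to 85 mm and grips with 20 to 120 N. Pads are 22 mm wide; open, the fingers measure 114 mm over their backs; the gripper's body (76 mm by 85 mm) begins 54 mm behind the grasp point. The pads swing forward as they close: fully open they stand 13 mm farther back than shut.
Start: joints at [-1.328, 0.313, 0.046, 1.304, 0, 1.431], TCP at [0.215, -0.533, 0.242] pointing down, gripper open.
Joint ranges: [-2.76, 2.76], [-0.86, 1.69], [-1.03, 1.26], [-2.2, 2.34], [-1.47, 1.5], [-3.14, 3.14]. Speed limits (rad/s): [2.57, 2.57, 3.14, 3.14, 3.14, 3.14].

### API

Orientations are given as a unit quaternion [w, x, y, z].
In Python, from workcell import env gives the robot as it stands. The module is installed in compiled form; this text tells all that it offers.
- The arm moves only by the shell command python3 -m creep 'ROWS' [FORCE]. ROWS is a JSON object of lists of equal length, an entry for each row: "hand": the finger opening in mm, from 0 to 85.4; "delta_pos": the shift along the tool's x, y, z scaled (see below), a list of three; "turn": the turn about the tool's z scaled (see below). In form: {"hand": [hand, ...], "delta_pos": [[dx, dy, dz], ...], "turn": [turn, ...]}. A call has exactly 5 rows; each row shifts and turns the commanded pose from where the row before left it, along the tool's axes as they then stand; what a row does not reach is not made up. The controller multiplies each number of a shift by 0.8 m and each number of a turn by 5 degrees. A row lasts 1/12 s, in which the tool goes at most 41.7 mm and 7.16 degrees, less where a joint would pass 70% of its speed; a pose out of reach is approached as far as the arm can. A call with a number of a shift or a turn outside -1 to 1 is refused whole. A call with a gripper value outside its range is refused whole. The fingers move at their own pace and stop on an object; FORCE is the grip in N (left out, the last holds). Time passes only in rows, so rows that do not move let the fingers close, or fill a call up. It gives the time, the measured TCP pose, the force and the opening at its end, in the units of the state.
- env.get_state(): the state, without advancing time (a new reading comes with each control period).
- env.read_camera(name): name is "scene" or "top"; returns a dict with "pixels" (400x640x3 uint8, red, green, blue), "depth" (400x640 float32, m along the optical axis (not along the pixel's ray), 0 where there is no reading), "fx", "fy", "cx", "cy" (pixels), "origin" and "orientation" of the camera in the world. Camera axes: x right, y down, z forward; pixel columns grow to the right and rows downward; lengths in m; the calibration is good to about 2 mm. A picture is of the moment at which its call begins.
- env.hand_in(): hands the job in, once; it reports no verdict.
Trained networks look in the newest picture that a camera, given by its name, has taken for a name from the list of things; names that differ only in an ending like _2 or _b are one class to them, and where a whole thing is asked for, a point or a joint stands for the part that bears it (a point fixed in the world has none). Each returns a list of dicts, best first, with "score" (0 to 1); they miss things now and then, are a little off and sometimes report something else, mostly with a low value. They report only what shows in the picture. A call takes as long as a camera call. They do not tell look-alikes from the thing itself.
- env.find_in(camera, target): "location" ([row, column] in pixels, amid what is visible of it).
- env.pinpoint(camera, target): "location" ([row, column] in pixels: a listed point, or the origin of a listed thing).
The state is a dict: "clock": time; "joint_pos": joint angles; "qvel": joint speeds; "tau": joint torques, N m; "tcp_pos": TCP position; "orientation": TCP orientation; "wrist_force": force on the tool from outside, world axes, zero at the start; "ft_torque": the same for the moment, N m; "finger_gap": finger opening in m.
Only numpy, scipy, OpenCV 4.12 (cv2) and the standard library are available. Lean on these libraries where they do the work, as an engineer would, in place of code of your own. Each camera call takes 0.05 s, during which the arm holds its last target.

## Working session

There is one attempt and no reset: what is moved stays moved. The work goes in short steps, Python scripts to look and compute and a shell command to move; the robot and the scene stay as the last step left them, time stands still between calls to the robot, and variables do not carry over. Pictures are saved under pics/ and viewed, and the job is handed in when it is done.

```bash
mkdir -p pics
cat > h.py <<'E'
import numpy as np, cv2
from workcell import env
from scipy.spatial.transform import Rotation as R
def rot(q): return R.from_quat([q[1],q[2],q[3],q[0]])
def cam(n): return env.read_camera(n)
def px2w(c,r,col,d=None,z=None):
    ray=np.array([(col-c['cx'])/c['fx'],(r-c['cy'])/c['fy'],1.])
    rw=rot(c['orientation']).apply(ray); o=np.array(c['origin'])
    if z is not None: return o+rw*(z-o[2])/rw[2]
    if d is None:
        p=c['depth'][int(r)-2:int(r)+3,int(col)-2:int(col)+3]; p=p[p>0]; d=np.median(p) if len(p) else np.nan
    return o+rw*d
def w2px(c,p):
    v=rot(c['orientation']).inv().apply(np.array(p)-np.array(c['origin']))
    return v[1]/v[2]*c['fy']+c['cy'], v[0]/v[2]*c['fx']+c['cx']
E
python3 - <<'E'
from h import *
np.set_printoptions(precision=4,suppress=True)
print(env.get_state(), env.nose_length)
for n in ['scene','top']:
    c=cam(n); cv2.imwrite(f'pics/{n}0.png',c['pixels'][:,:,::-1])
    print(n,c['origin'],c['orientation'],c['fx'])
    for t in ['microscope','bar_face','stop_pin','stop_face','holder','holder_rib','holder_edge','holder_end','stage','guide_bar']:
        for f in ('pinpoint',):
            r=getattr(env,f)(n,t)
            print(t,[(round(x['score'],2),np.round(x['location'],1).tolist(),np.round(px2w(c,*x['location']),3).tolist()) for x in r[:3]])
E
```

```text
{'clock': 0.0, 'joint_pos': array([-1.3276,  0.314 ,  0.045 ,  1.3036,  0.    ,  1.4312]), 'qvel': array([-0.0002, -0.0003,  0.0009,  0.0001, -0.0016,  0.0007]), 'tau': array([ -0.0032, -48.0623,  29.8536,   0.0191,  -0.0003,   0.    ]), 'tcp_pos': array([ 0.2146, -0.5329,  0.2414]), 'orientation': array([-0.0009,  0.9817,  0.1902, -0.    ]), 'wrist_force': array([ 0.4909,  0.3124, -0.4535]), 'ft_torque': array([-0.0066, -0.0587,  0.0472]), 'finger_gap': 0.08522445786816712} 0.011
scene [0.8611 0.3157 1.0522] [-0.1042  0.4286  0.8725 -0.2104] 365.72846518450774
microscope []
bar_face [(0.59, [220.4, 302.0], [0.599, 0.068, 0.215])]
stop_pin [(0.61, [207.1, 282.0], [0.613, 0.018, 0.251]), (0.44, [208.9, 309.2], [0.559, 0.059, 0.204]), (0.38, [187.2, 329.7], [0.49, 0.071, 0.233])]
stop_face [(0.78, [209.7, 293.1], [0.592, 0.034, 0.223])]
holder [(0.89, [221.6, 455.3], [0.251, 0.384, 0.015]), (0.83, [198.0, 326.9], [0.511, 0.079, 0.215]), (0.7, [197.0, 387.9], [0.307, 0.174, 0.016])]
holder_rib [(0.93, [188.9, 328.3], [0.494, 0.07, 0.228]), (0.58, [99.5, 273.2], [0.224, -0.378, 0.015]), 
[... 929 characters left out ...]
276.0, 442.3], [0.242, -0.376, 0.015]), (0.78, [270.7, 216.5], [0.244, 0.383, 0.013])]
holder_rib [(0.92, [258.6, 271.9], [0.288, 0.197, 0.012]), (0.61, [276.8, 440.5], [0.24, -0.369, 0.02]), (0.6, [191.2, 309.8], [0.497, 0.068, 0.216])]
holder_edge [(0.93, [256.4, 225.6], [0.292, 0.356, 0.004]), (0.92, [243.6, 290.3], [0.34, 0.137, 0.001]), (0.74, [174.0, 305.1], [0.55, 0.084, 0.208])]
holder_end [(0.93, [269.9, 241.2], [0.247, 0.302, 0.0]), (0.85, [295.9, 452.3], [0.176, -0.411, 0.008]), (0.74, [213.1, 236.4], [0.439, 0.321, 0.026])]
stage [(0.55, [173.0, 314.6], [0.553, 0.055, 0.209])]
guide_bar [(0.68, [159.7, 312.6], [0.593, 0.062, 0.211]), (0.56, [141.8, 304.2], [0.648, 0.089, 0.213])]
```

View pics/scene0.png

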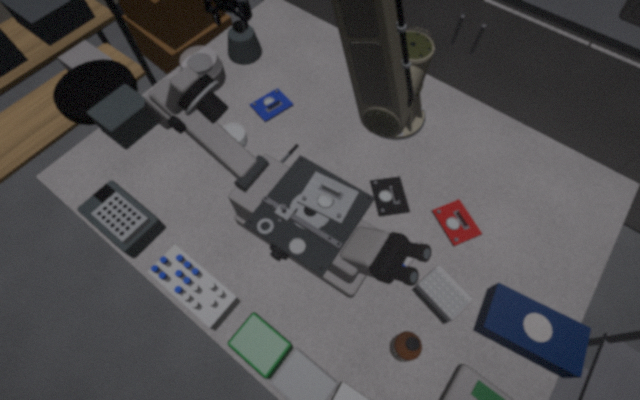

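View pics/top0.png

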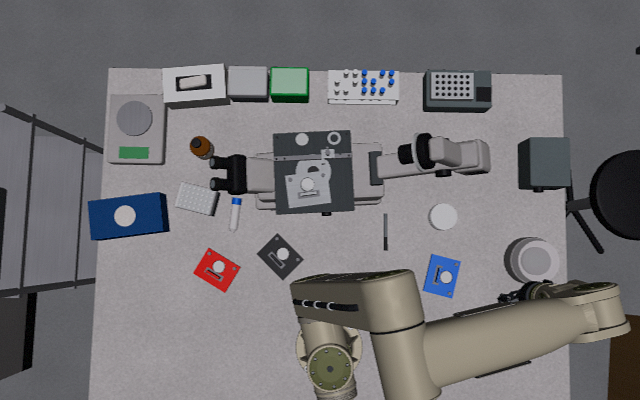

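Run:
```python
from h import *
for n,(r0,r1,c0,c1) in {'scene':(140,260,240,390),'top':(110,230,260,390)}.items():
    c=cam(n); im=c['pixels'][r0:r1,c0:c1,::-1]
    cv2.imwrite(f'pics/{n}0z.png',cv2.resize(im,None,fx=5,fy=5,interpolation=cv2.INTER_CUBIC))
```

```text
(no output)
```

View pics/scene0z.png

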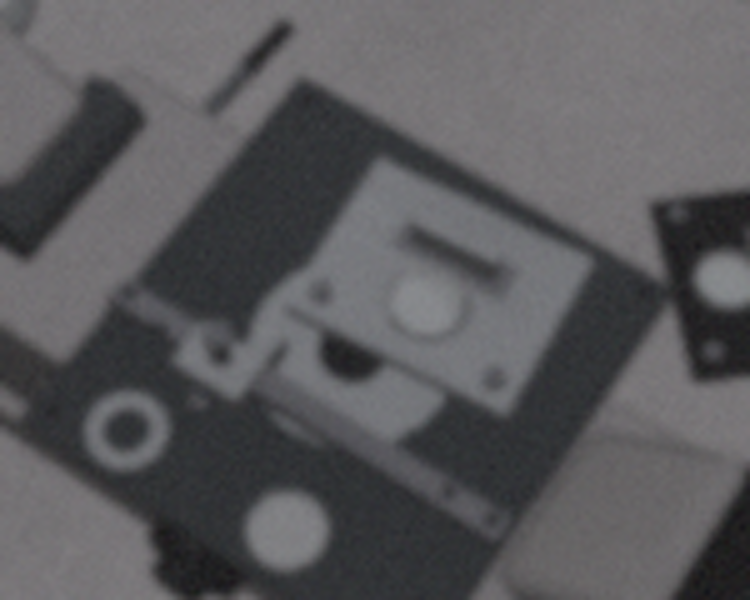

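View pics/top0z.png

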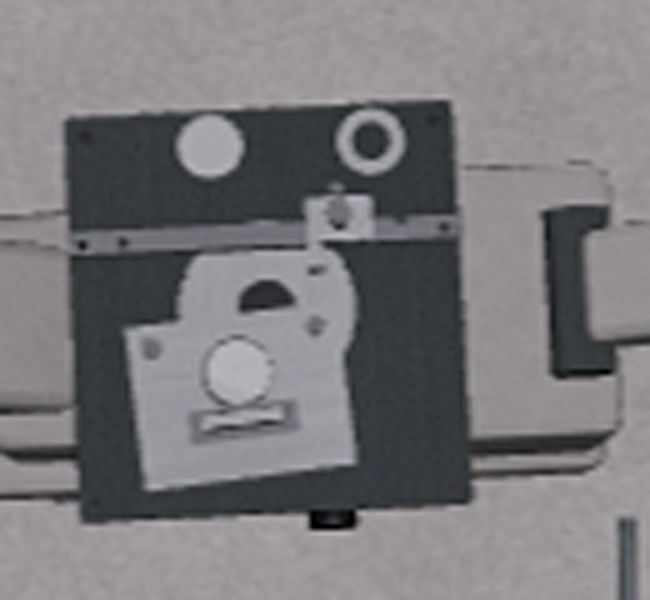

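The top view shows the holder (aluminium) rotated about 8° at roughly (170–205, 285–330). The stop sits on the bar at about (152, 328), and the ring and dish are beyond the bar. I'll rectify both views onto the stage plane and measure there.

```bash
cat >> h.py <<'E'
X0,X1,Y0,Y1,S=0.40,0.72,-0.12,0.22,1800  # px per m
def rect(c,z):
    # image: rows down = -x, cols right = -y
    W=int((Y1-Y0)*S);H=int((X1-X0)*S)
    pts=[(X1,Y1),(X1,Y0),(X0,Y0),(X0,Y1)]
    src=np.float32([w2px(c,(x,y,z))[::-1] for x,y in pts])
    dst=np.float32([[0,0],[W,0],[W,H],[0,H]])
    return cv2.warpPerspective(c['pixels'],cv2.getPerspectiveTransform(src,dst),(W,H),flags=cv2.INTER_CUBIC)
def r2w(u,v): return np.array([X1-v/S,Y1-u/S])
def w2r(x,y): return ((Y1-y)*S,(X1-x)*S)
E
python3 - <<'E'
from h import *
for n in ['top','scene']:
    c=cam(n); im=rect(c,0.2); 
    g=cv2.cvtColor(im,cv2.COLOR_RGB2GRAY)
    d=c['depth']; print(n,(d>0).mean(), g.shape)
    m=(cv2.GaussianBlur(g,(5,5),0)<90).astype(np.uint8)
    m=cv2.morphologyEx(m,cv2.MORPH_CLOSE,np.ones((61,61)))
    m=cv2.morphologyEx(m,cv2.MORPH_OPEN,np.ones((101,101)))
    k,l,s,ce=cv2.connectedComponentsWithStats(m); i=1+np.argmax(s[1:,4])
    cnt=max(cv2.findContours((l==i).astype(np.uint8),0,1)[0],key=cv2.contourArea)
    (u,v),wh,a=cv2.minAreaRect(cnt); print(r2w(u,v),np.array(wh)/S,a)
    for w in range(10):
        x=.4+.04*w
    im=im[:,:,::-1].copy(); cv2.drawContours(im,[np.int32(cv2.boxPoints(((u,v),wh,a)))],0,(0,0,255),1)
    for x in np.arange(.42,.72,.05): cv2.putText(im,f'{x:.2f}',(0,int(w2r(x,0)[1])),0,.4,(0,255,0))
    for y in np.arange(-.1,.22,.05): cv2.putText(im,f'{y:.2f}',(int(w2r(0,y)[0]),12),0,.4,(0,255,0))
    cv2.imwrite(f'pics/{n}_r.png',im)
    # height map check
    if 1:
        for z in (0.2,):
            pass
E
```

```text
top 0.99596484375 (575, 612)
[0.55979513 0.06117937] [0.24897413 0.24119571] 86.37146759033203
scene 0.99578125 (575, 612)
[0.56916668 0.07861113] [0.28277774 0.25388885] -0.0
```

View pics/top_r.png

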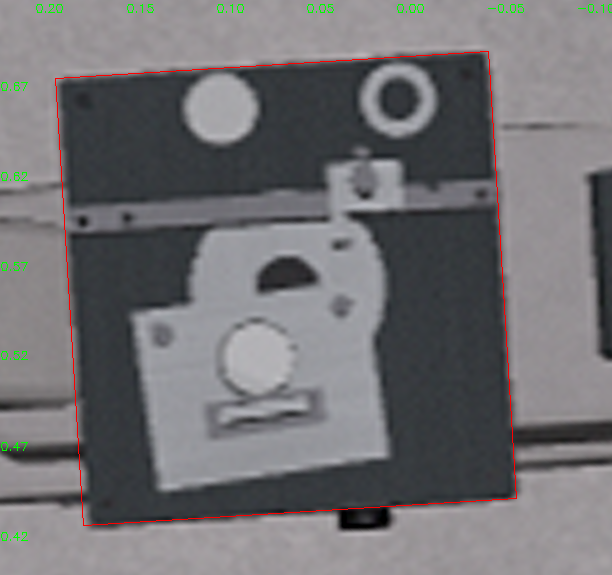

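View pics/scene_r.png

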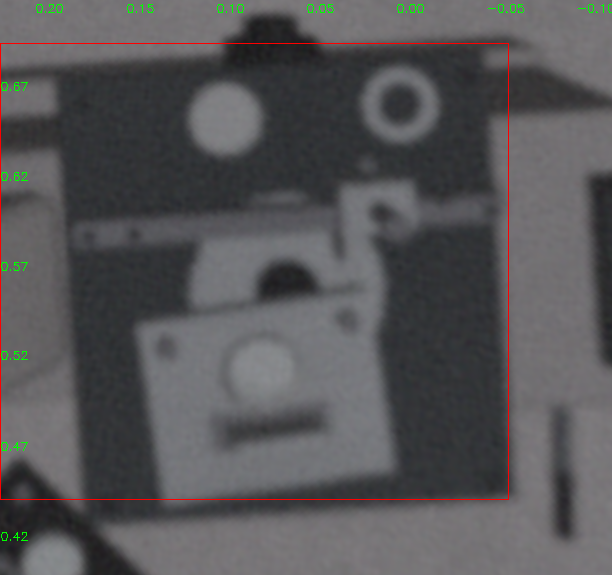

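Run:
```python
from h import *
np.set_printoptions(precision=4,suppress=True)
Z=dict(stage=.2,guide_bar=.2,bar_face=.207,stop_face=.207,stop_pin=.237,holder=.2,holder_rib=.234,holder_edge=.205,holder_end=.205,spare_dish=.2,stage_ring=.2)
for n in ['top','scene']:
    c=cam(n); print(n)
    for t,z in Z.items():
        o=[]
        for x in env.pinpoint(n,t):
            p=px2w(c,*x['location'],z=z)
            if .42<p[0]<.7 and -.07<p[1]<.19: o.append((round(x['score'],2),p[:2]))
        print(t,o)
    # height probes
    for nm,(x,y) in dict(stageA=(.47,-.03),stageB=(.63,.15),stageC=(.48,.16),insert=(.575,.03),plate=(.475,.08),dish=(.519,.085)).items():
        r,k=w2px(c,(x,y,.2)); print(nm,px2w(c,r,k))
    # zooms at level .21 w/ fine detail
c=cam('top'); 
for z in (.21,.223,.234):
    im=rect(c,z)[120:520,100:450,::-1]; cv2.imwrite(f'pics/tz{int(z*1000)}.png',cv2.resize(im,None,fx=1.5,fy=1.5))
```

```text
top
stage [(0.68, array([0.5563, 0.0594])), (0.65, array([ 0.6617, -0.004 ])), (0.4, array([0.5954, 0.0324]))]
guide_bar [(0.84, array([0.5889, 0.0675]))]
bar_face [(0.74, array([0.6065, 0.0674]))]
stop_face [(0.68, array([0.5956, 0.0412]))]
stop_pin [(0.69, array([0.6133, 0.0166])), (0.5, array([0.5804, 0.0606]))]
holder [(0.85, array([0.5039, 0.0835])), (0.51, array([0.5964, 0.0649]))]
holder_rib [(0.74, array([0.5815, 0.0622])), (0.69, array([0.4878, 0.0777]))]
holder_edge [(0.85, array([0.5516, 0.0762])), (0.34, array([0.657 , 0.0878]))]
holder_end [(0.82, array([0.5433, 0.011 ]))]
spare_dish [(0.64, array([0.6572, 0.0877]))]
stage_ring [(0.66, array([0.6693, 0.0041]))]
stageA [ 0.47   -0.03    0.2004]
stageB [0.6299 0.15   0.2005]
stageC [0.4801 0.16   0.1995]
insert [0.575 0.03  0.2  ]
plate [0.474  0.0796 0.2104]
dish [0.5169 0.0843 0.2168]
scene
stage [(0.97, array([0.554, 0.05 ]))]
guide_bar [(0.8, array([0.594 , 0.0645]))]
bar_face [(0.62, array([0.5912, 0.0619]))]
stop_face [(0.62, array([0.5898, 0.0335]))]
stop_pin [(0.57, array([0.6075, 0.0202]))]
holder [(0.56, array([0.5019, 0.0715]))]
holder_rib [(0.97, array([0.4876, 0.073 ]))]
holder_edge [(0.87, array([0.4344, 0.1677])), (0.58, array([0.5471, 0.0872]))]
holder_end [(0.69, array([0.5665, 0.0176]))]
spare_dish [(0.67, array([0.6528, 0.1   ]))]
stage_ring [(0.5, array([0.6595, 0.0065]))]
stageA [ 0.4698 -0.0302  0.1995]
stageB [0.6302 0.1502 0.2009]
stageC [0.4803 0.1601 0.2006]
insert [0.581 0.036 0.218]
plate [0.4884 0.0882 0.2296]
dish [0.525  0.0891 0.2151]
```

View pics/tz210.png

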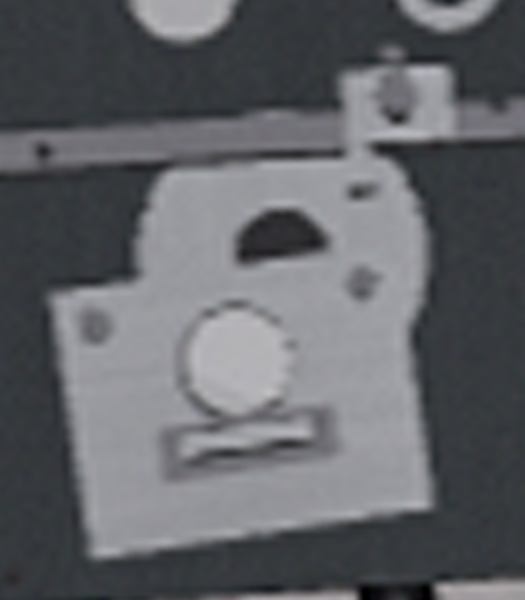

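The measurements agree across both cameras and the geometry:

| Item | Measured |
|---|---|
| Microscope axis | (0.5595, 0.061), yaw 3.6° |
| Stop travel now | about 0.042 |
| Holder origin | (0.506, 0.074), yaw 8.5° |
| Holder rib | (0.489, 0.073) |

I'll rise, turn so that tool x = microscope y and tool y = microscope x, then approach.

```bash
python3 -m creep '{"hand":[0,0,0,0,0],"delta_pos":[[0,0,-0.015],[0,0,-0.015],[0,0,-0.015],[0,0,-0.015],[0,0,-0.015]],"turn":[-1,-1,-1,-1,-1]}' 40
python3 -m creep '{"hand":[0,0,0,0,0],"delta_pos":[[0,0,0],[0,0,0],[0,0,0],[0,0,0],[0,0,0]],"turn":[-1,-1,-1,-1,-1]}'
python3 -m creep '{"hand":[0,0,0,0,0],"delta_pos":[[0,0,0],[0,0,0],[0,0,0],[0,0,0],[0,0,0]],"turn":[-1,-1,-1,-1,-0.34]}'
python3 -m creep '{"hand":[0,0,0,0,0],"delta_pos":[[0.036,0.03,0],[0.036,0.03,0],[0.036,0.03,0],[0.036,0.03,0],[0.036,0.03,0]],"turn":[0,0,0,0,0]}'
python3 -m creep '{"hand":[0,0,0,0,0],"delta_pos":[[0.05,0.012,0],[0.05,0.012,0],[0.05,0.012,0],[0.05,0.012,0],[0.05,0.012,0]],"turn":[0,0,0,0,0]}'
```

```text
clock: 2.97
tcp_pos: [0.2148, -0.5334, 0.3029]
orientation: [0.0, 0.916, 0.4, -0.0]
wrist_force: [0.7, -0.1, 1.0]
finger_gap: 0.0258
clock: 3.38
tcp_pos: [0.2148, -0.5334, 0.3024]
orientation: [0.0, 0.808, 0.589, -0.0]
wrist_force: [0.0, 0.3, -0.3]
finger_gap: 0.0003
clock: 3.8
tcp_pos: [0.2148, -0.5334, 0.3023]
orientation: [0.0, 0.683, 0.73, -0.0]
wrist_force: [0.4, -0.1, -0.4]
finger_gap: -0.0002
clock: 4.22
tcp_pos: [0.326, -0.3807, 0.3024]
orientation: [0.0, 0.685, 0.729, -0.0]
wrist_force: [-0.3, -0.6, -1.4]
finger_gap: -0.0
clock: 4.63
tcp_pos: [0.3605, -0.1776, 0.3024]
orientation: [0.0, 0.685, 0.729, 0.0]
wrist_force: [1.0, -1.2, -0.0]
finger_gap: -0.0004
```

```bash
python3 -m creep '{"hand":[0,0,0,0,0],"delta_pos":[[0.041,0.0225,0],[0.041,0.0225,0],[0.041,0.0225,0],[0.041,0.0225,0],[0.041,0.0225,0]],"turn":[0,0,0,0,0]}'
python3 -m creep '{"hand":[0,0,0,0,0],"delta_pos":[[0.0124,0.0426,0],[0.0124,0.0426,0],[0.0124,0.0426,0],[0.0124,0.0426,0],[0.0124,0.0426,0]],"turn":[0,0,0,0,0]}'
python3 - <<'E'
from h import *
for n in ['top','scene']:
    c=cam(n); im=rect(c,.23)
    a,b=(int(v) for v in w2r(.61,.03)); 
    cv2.imwrite(f'pics/{n}1.png',cv2.resize(im[max(0,b-150):b+150,a-200:a+200,::-1],None,fx=1.8,fy=1.8))
E
```

```text
clock: 5.05
tcp_pos: [0.4404, -0.0082, 0.3026]
orientation: [0.001, 0.684, 0.729, 0.0]
wrist_force: [0.4, -1.5, -0.2]
finger_gap: -0.0002
clock: 5.47
tcp_pos: [0.6084, 0.0513, 0.3023]
orientation: [0.0, 0.684, 0.729, 0.0]
wrist_force: [0.5, -1.3, -0.1]
finger_gap: -0.0002
```

View pics/scene1.png

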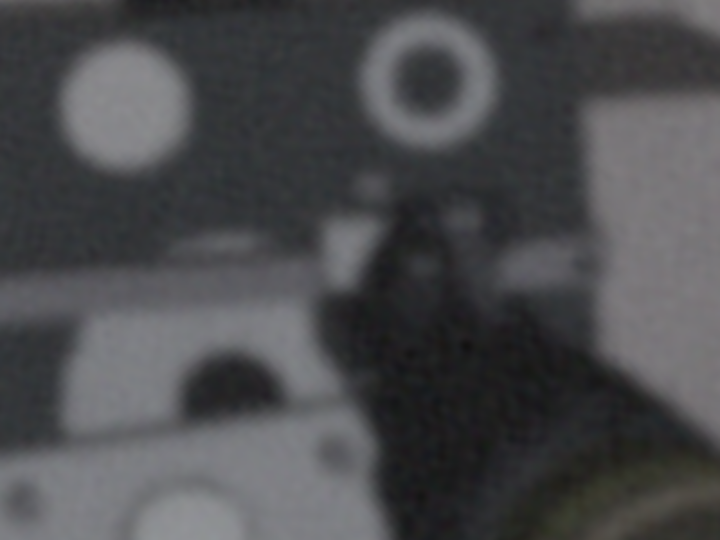

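```bash
python3 -m creep '{"hand":[0,0,0,0,0],"delta_pos":[[0,0,0.025],[0,0,0.025],[0,0,0.015],[0,0,0.008],[0,0,0.002]],"turn":[0,0,0,0,0]}'
python3 -m creep '{"hand":[0,0,0,0,0],"delta_pos":[[-0.003,0,0],[-0.003,0,0],[-0.003,0,0],[-0.003,0,0],[-0.003,0,0]],"turn":[0,0,0,0,0]}'
python3 -m creep '{"hand":[0,0,0,0,0],"delta_pos":[[-0.0025,0,0],[-0.0025,0,0],[-0.0025,0,0],[-0.0025,0,0],[-0.0025,0,0]],"turn":[0,0,0,0,0]}'
python3 -m creep '{"hand":[0,0,0,0,0],"delta_pos":[[-0.0025,0,0],[-0.0025,0,0],[-0.0025,0,0],[-0.0025,0,0],[-0.0025,0,0]],"turn":[0,0,0,0,0]}'
```

```text
clock: 5.98
tcp_pos: [0.6058, 0.05, 0.2411]
orientation: [-0.001, 0.684, 0.729, -0.001]
wrist_force: [-0.5, 0.6, -0.9]
finger_gap: -0.0002
clock: 6.4
tcp_pos: [0.6081, 0.0378, 0.2431]
orientation: [0.001, 0.684, 0.729, 0.0]
wrist_force: [-0.1, -0.3, 0.4]
finger_gap: -0.0002
clock: 6.82
tcp_pos: [0.6085, 0.0296, 0.2426]
orientation: [-0.001, 0.684, 0.73, 0.001]
wrist_force: [1.0, 6.2, 2.3]
finger_gap: -0.0001
clock: 7.23
tcp_pos: [0.6091, 0.0198, 0.2426]
orientation: [-0.001, 0.684, 0.73, 0.001]
wrist_force: [0.4, 7.0, 1.9]
finger_gap: -0.0002
```

```bash
python3 -m creep '{"hand":[0,0,0,0,0],"delta_pos":[[-0.0025,0,0],[-0.0025,0,0],[-0.0025,0,0],[-0.0025,0,0],[-0.0025,0,0]],"turn":[0,0,0,0,0]}'
python3 -m creep '{"hand":[0,0,0,0,0],"delta_pos":[[-0.0015,0,0],[-0.0015,0,0],[-0.0015,0,0],[0,0,0],[0,0,0]],"turn":[0,0,0,0,0]}'
python3 - <<'E'
from h import *
for n in ['top','scene']:
    c=cam(n); im=rect(c,.223)
    a,b=(int(v) for v in w2r(.61,.03)); 
    cv2.imwrite(f'pics/{n}2.png',cv2.resize(im[max(0,b-150):b+150,a-200:a+200,::-1],None,fx=1.8,fy=1.8))
print(env.get_state()['wrist_force'])
E
```

```text
clock: 7.65
tcp_pos: [0.6098, 0.0098, 0.2426]
orientation: [-0.001, 0.684, 0.73, 0.001]
wrist_force: [0.1, 6.5, 2.9]
finger_gap: 0.0001
clock: 8.07
tcp_pos: [0.6101, 0.0052, 0.2426]
orientation: [0.0, 0.684, 0.729, 0.0]
wrist_force: [0.1, 3.0, 1.9]
finger_gap: -0.0003
[1.05370804 3.74305294 1.79318007]
```

View pics/scene2.png

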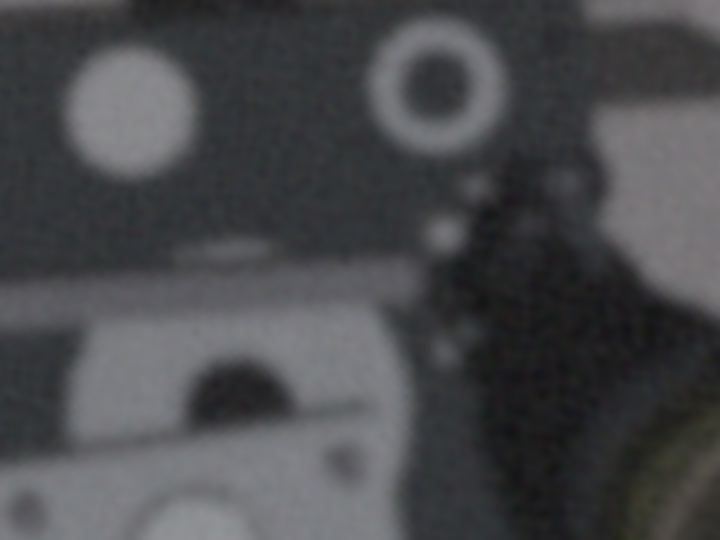

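View pics/top2.png

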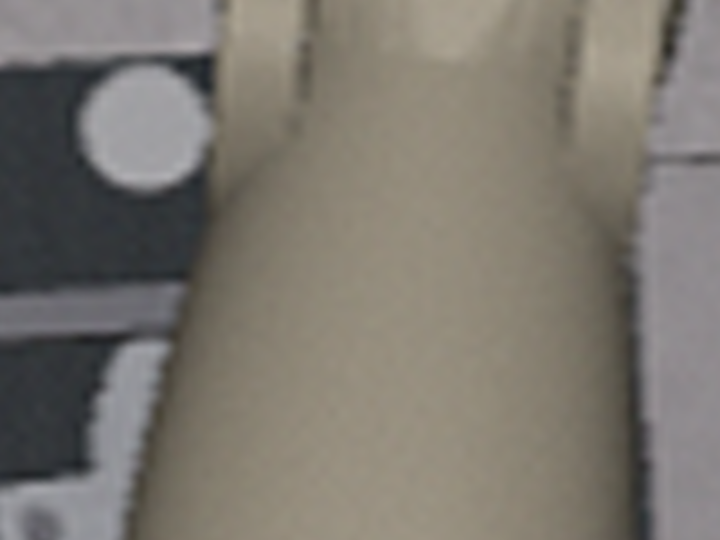

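```bash
python3 -m creep '{"hand":[0,0,0,0,0],"delta_pos":[[-0.0015,0,0],[-0.0015,0,0],[-0.0015,0,0],[-0.0015,0,0],[-0.0015,0,0]],"turn":[0,0,0,0,0]}'
python3 -m creep '{"hand":[0,0,0,0,0],"delta_pos":[[-0.001,0,0],[-0.001,0,0],[-0.001,0,0],[-0.001,0,0],[0,0,0]],"turn":[0,0,0,0,0]}'
python3 -m creep '{"hand":[0,0,0,0,0],"delta_pos":[[-0.001,0,0],[-0.001,0,0],[-0.001,0,0],[0,0,0],[0,0,0]],"turn":[0,0,0,0,0]}'
```

```text
clock: 8.58
tcp_pos: [0.6103, -0.0018, 0.2422]
orientation: [0.0, 0.684, 0.729, -0.0]
wrist_force: [0.9, 1.6, 1.2]
finger_gap: 0.0004
clock: 9.0
tcp_pos: [0.6104, -0.0031, 0.2423]
orientation: [-0.001, 0.684, 0.729, 0.001]
wrist_force: [0.8, 6.2, 2.0]
finger_gap: 0.0003
clock: 9.42
tcp_pos: [0.6104, -0.0036, 0.2423]
orientation: [-0.002, 0.683, 0.73, 0.002]
wrist_force: [-0.3, 12.1, 2.9]
finger_gap: -0.0
```

```bash
python3 -m creep '{"hand":[0,0,0,0,0],"delta_pos":[[0.004,0,0],[0.008,0,0],[0.01,0,0],[0.01,0,-0.01],[0.005,0,-0.03]],"turn":[0,0,0,0,0]}'
python3 -m creep '{"hand":[45,45,45,45,45],"delta_pos":[[0,0,-0.04],[0,-0.03,-0.01],[0,-0.05,0],[0,-0.05,0],[0,-0.03,0]],"turn":[0,0,0,0,0]}'
python3 - <<'E'
from h import *
for n in ['top','scene']:
    c=cam(n); im=rect(c,.223)
    cv2.imwrite(f'pics/{n}3.png',im[:,:,::-1])
    for t,z in dict(stop_face=.207,stop_pin=.237).items(): print(n,t,[(round(x['score'],2),px2w(c,*x['location'],z=z).round(4)) for x in env.pinpoint(n,t)[:2]])
E
```

```text
clock: 9.83
tcp_pos: [0.6067, 0.0236, 0.2712]
orientation: [-0.003, 0.684, 0.729, -0.002]
wrist_force: [0.4, -0.3, 0.0]
finger_gap: -0.0002
clock: 10.25
tcp_pos: [0.4777, 0.0148, 0.3151]
orientation: [0.0, 0.684, 0.729, -0.001]
wrist_force: [-1.2, -0.3, 0.7]
finger_gap: 0.0452
top stop_face []
top stop_pin [(0.51, array([ 0.6125, -0.0223,  0.237 ]))]
scene stop_face [(0.52, array([ 0.5837, -0.0082,  0.207 ]))]
scene stop_pin []
```

View pics/scene3.png

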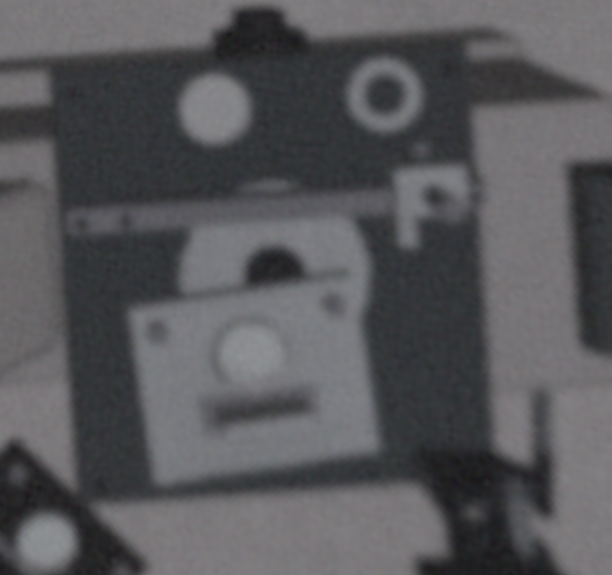

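View pics/top3.png

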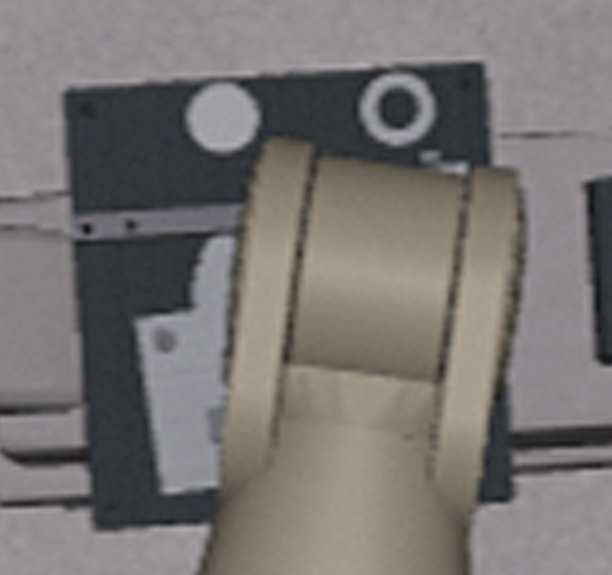

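```bash
python3 -m creep '{"hand":[45,45,45,45,45],"delta_pos":[[0,0,0],[0.0233,0.0083,0],[0.0233,0.0083,0],[0.0233,0.0083,0],[0,0,0]],"turn":[-0.98,0,0,0,0]}' 30
python3 -m creep '{"hand":[45,45,45,45,45],"delta_pos":[[0,0,0.03],[0,0,0.03],[0,0,0.015],[0,0,0.005],[0,0,0]],"turn":[0,0,0,0,0]}'
python3 - <<'E'
from h import *
c=cam('scene'); im=rect(c,.234); cv2.imwrite('pics/scene4.png',cv2.resize(im[250:500,100:450,::-1],None,fx=2,fy=2))
E
```

```text
clock: 10.97
tcp_pos: [0.494, 0.0752, 0.3136]
orientation: [-0.0, 0.652, 0.759, 0.0]
wrist_force: [-0.3, 0.8, 0.5]
finger_gap: 0.0448
clock: 11.38
tcp_pos: [0.4923, 0.0725, 0.2489]
orientation: [-0.001, 0.653, 0.758, -0.001]
wrist_force: [0.7, 0.4, 0.9]
finger_gap: 0.0451
```

View pics/scene4.png

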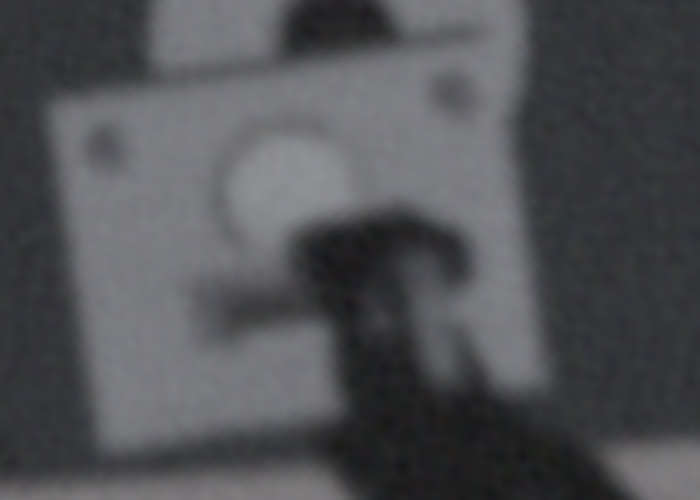

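```bash
python3 -m creep '{"hand":[45,45,45,45,45],"delta_pos":[[0,0,0.01],[0,0,0.01],[0,0,0.002],[0,0,0],[0,0,0]],"turn":[0,0,0,0,0]}'
python3 -m creep '{"hand":[20,20,0,0,0],"delta_pos":[[0,0,0],[0,0,0],[0,0,0],[0,0,0],[0,0,0]],"turn":[0,0,0,0,0]}' 30
```

```text
clock: 11.85
tcp_pos: [0.4924, 0.0728, 0.2327]
orientation: [0.0, 0.653, 0.758, -0.0]
wrist_force: [-0.0, -0.0, 0.1]
finger_gap: 0.0453
clock: 12.27
tcp_pos: [0.4924, 0.0728, 0.2331]
orientation: [0.0, 0.653, 0.758, 0.0]
wrist_force: [-1.4, -0.4, 2.5]
finger_gap: 0.0068
```

```bash
python3 -m creep '{"hand":[0,0,0,0,0],"delta_pos":[[0,0,0],[0,0,0],[0,0,0],[0,0,0],[0,0,0]],"turn":[0,0,0,0,0]}'
python3 - <<'E'
from h import *
c=cam('scene'); im=rect(c,.234); cv2.imwrite('pics/scene5.png',cv2.resize(im[250:500,100:450,::-1],None,fx=2,fy=2))
E
```

```text
clock: 12.68
tcp_pos: [0.4924, 0.0728, 0.2331]
orientation: [0.0, 0.653, 0.758, 0.0]
wrist_force: [-2.3, -0.2, 5.6]
finger_gap: 0.0068
```

View pics/scene5.png

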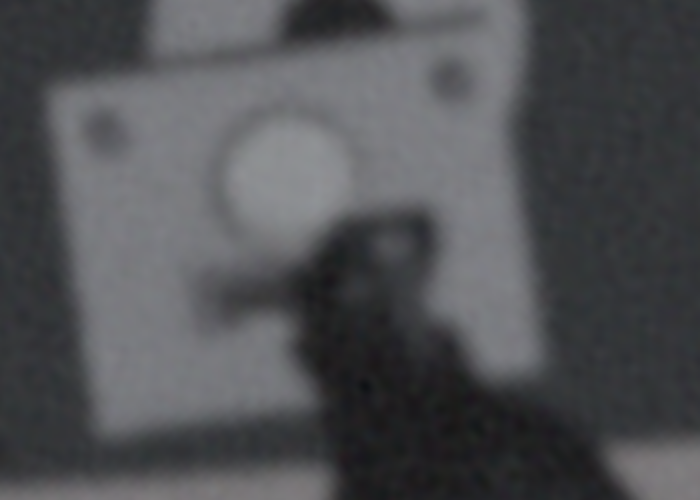

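```bash
python3 -m creep '{"hand":[0,0,0,0,0],"delta_pos":[[0,0,0],[0,0,0],[0,0,0],[0,0,0],[0,0,0]],"turn":[0.3,0.3,0.38,0,0]}'
python3 -m creep '{"hand":[0,0,0,0,0],"delta_pos":[[-0.0025,0.0075,0],[-0.0025,0.0075,0],[-0.0025,0.0075,0],[-0.0025,0.0075,0],[-0.0025,0.0075,0]],"turn":[0,0,0,0,0]}'
python3 - <<'E'
from h import *
for n in ['top','scene']:
  c=cam(n); im=rect(c,.21); cv2.imwrite(f'pics/{n}6.png',cv2.resize(im[130:480,100:500,::-1],None,fx=2,fy=2))
E
```

```text
clock: 13.15
tcp_pos: [0.493, 0.073, 0.2331]
orientation: [0.0, 0.684, 0.729, 0.001]
wrist_force: [0.4, 1.6, 5.0]
finger_gap: 0.0073
clock: 13.57
tcp_pos: [0.5225, 0.0648, 0.2331]
orientation: [-0.0, 0.684, 0.73, -0.0]
wrist_force: [-4.5, 1.3, 8.8]
finger_gap: 0.007
```

View pics/scene6.png

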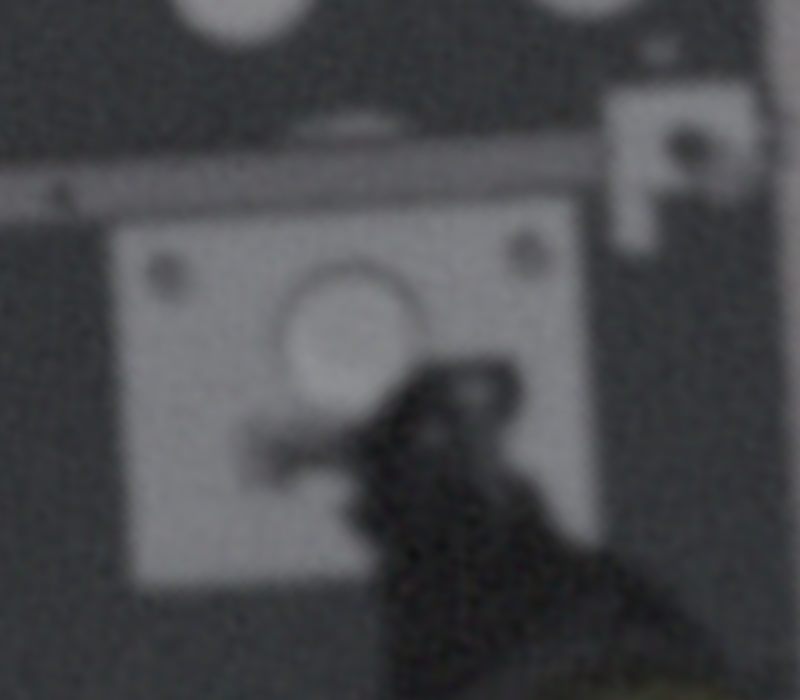

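View pics/top6.png

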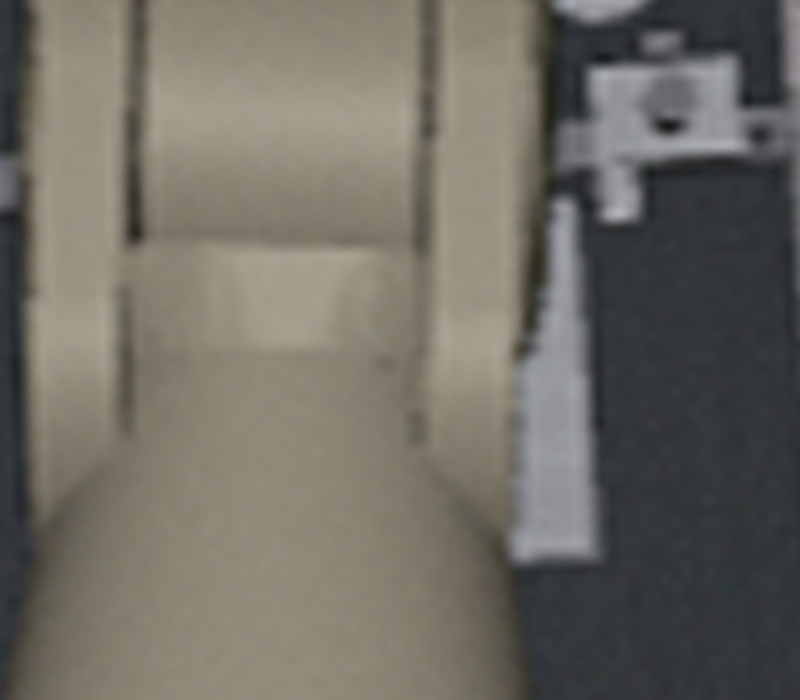

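```bash
python3 -m creep '{"hand":[0,0,0,0,0],"delta_pos":[[-0.001,0.001,0],[-0.001,0.001,0],[-0.001,0.001,0],[-0.001,0.001,0],[-0.001,0.001,0]],"turn":[0,0,0,0,0]}'
python3 -m creep '{"hand":[0,0,0,0,0],"delta_pos":[[-0.001,0,0],[-0.001,0,0],[0,0,0],[0,0,0],[0,0,0]],"turn":[0,0,0,0,0]}'
python3 -m creep '{"hand":[0,0,0,0,0],"delta_pos":[[0,0.001,0],[0,0.001,0],[0,0.001,0],[0,0,0],[0,0,0]],"turn":[0,0,0,0,0]}'
```

```text
clock: 14.08
tcp_pos: [0.5269, 0.0615, 0.2331]
orientation: [-0.001, 0.684, 0.73, 0.0]
wrist_force: [-3.5, 3.4, 6.7]
finger_gap: 0.0067
clock: 14.5
tcp_pos: [0.5275, 0.0599, 0.2331]
orientation: [-0.0, 0.684, 0.73, 0.001]
wrist_force: [-1.1, 3.3, 6.1]
finger_gap: 0.0066
clock: 14.92
tcp_pos: [0.529, 0.0596, 0.2331]
orientation: [-0.0, 0.684, 0.73, -0.0]
wrist_force: [-4.3, 0.7, 8.3]
finger_gap: 0.0071
```

```bash
python3 -m creep '{"hand":[0,0,0,0,0],"delta_pos":[[0,0.001,0],[0,0.001,0],[0,0.001,0],[0,0,0],[0,0,0]],"turn":[0,0,0,0,0]}'
python3 -m creep '{"hand":[0,0,0,0,0],"delta_pos":[[-0.001,0,0],[-0.001,0,0],[-0.001,0,0],[0,0,0],[0,0,0]],"turn":[0,0,0,0,0]}'
python3 - <<'E'
from h import *
for n in ['top','scene']:
  c=cam(n); im=rect(c,.21); cv2.imwrite(f'pics/{n}7.png',cv2.resize(im[130:480,100:500,::-1],None,fx=2,fy=2))
E
```

```text
clock: 15.33
tcp_pos: [0.5292, 0.0596, 0.2331]
orientation: [-0.002, 0.684, 0.729, -0.002]
wrist_force: [-10.5, -0.7, 12.6]
finger_gap: 0.007
clock: 15.75
tcp_pos: [0.5292, 0.0593, 0.233]
orientation: [-0.003, 0.683, 0.73, -0.0]
wrist_force: [-10.5, 7.7, 12.2]
finger_gap: 0.0072
```

View pics/scene7.png

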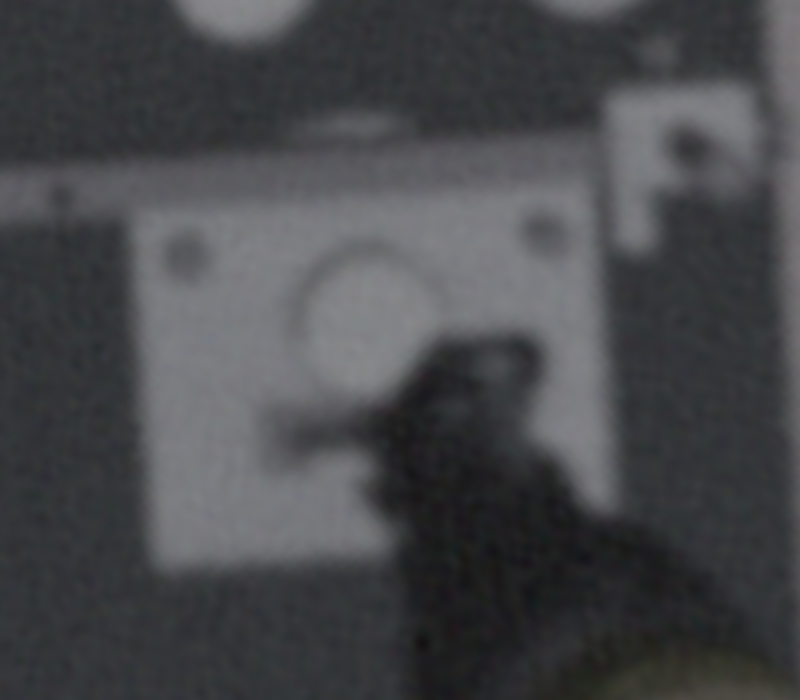

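View pics/top7.png

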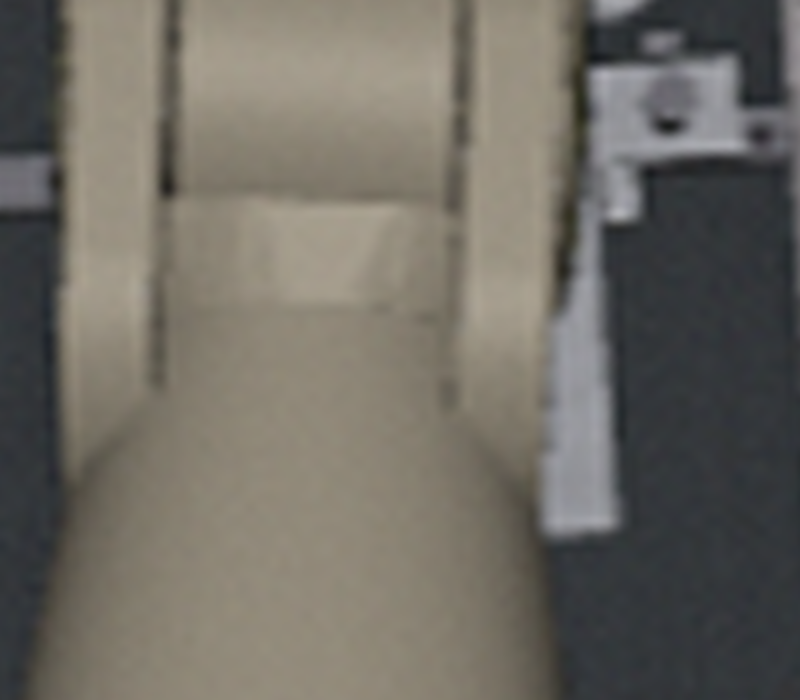

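```bash
python3 -m creep '{"hand":[0,0,0,0,0],"delta_pos":[[0,-0.001,0],[0,-0.001,0],[0,-0.001,0],[0,0,0],[0,0,0]],"turn":[0,0,0,0,0]}'
python3 -m creep '{"hand":[0,0,0,0,0],"delta_pos":[[-0.001,0,0],[-0.001,0,0],[0,0,0],[0,0,0],[0,0,0]],"turn":[0,0,0,0,0]}'
```

```text
clock: 16.27
tcp_pos: [0.5292, 0.0583, 0.2331]
orientation: [-0.001, 0.684, 0.73, 0.001]
wrist_force: [-3.8, 4.0, 7.6]
finger_gap: 0.0065
clock: 16.68
tcp_pos: [0.5291, 0.0577, 0.2331]
orientation: [-0.002, 0.683, 0.73, 0.001]
wrist_force: [-3.7, 8.3, 7.6]
finger_gap: 0.0071
```

```bash
python3 -m creep '{"hand":[0,0,16,20,24],"delta_pos":[[0.001,0,0],[0.0005,0,0],[0,0,0],[0,0,0],[0,0,0]],"turn":[0,0,0,0,0]}'
python3 -m creep '{"hand":[28,28,28,28,28],"delta_pos":[[0,0,0],[0,0,-0.01],[0,0,-0.03],[0,0,-0.03],[0,0,-0.02]],"turn":[0,0,0,0,0]}'
python3 - <<'E'
from h import *
for n in ['top','scene']:
  c=cam(n); im=rect(c,.21); cv2.imwrite(f'pics/{n}8.png',cv2.resize(im[130:480,100:500,::-1],None,fx=2,fy=2))
E
```

```text
clock: 17.1
tcp_pos: [0.5298, 0.0565, 0.232]
orientation: [-0.0, 0.684, 0.729, -0.0]
wrist_force: [-0.2, -0.0, 0.5]
finger_gap: 0.0241
clock: 17.52
tcp_pos: [0.5303, 0.0566, 0.3071]
orientation: [0.001, 0.684, 0.729, 0.001]
wrist_force: [0.8, 0.3, 0.1]
finger_gap: 0.0283
```

View pics/scene8.png

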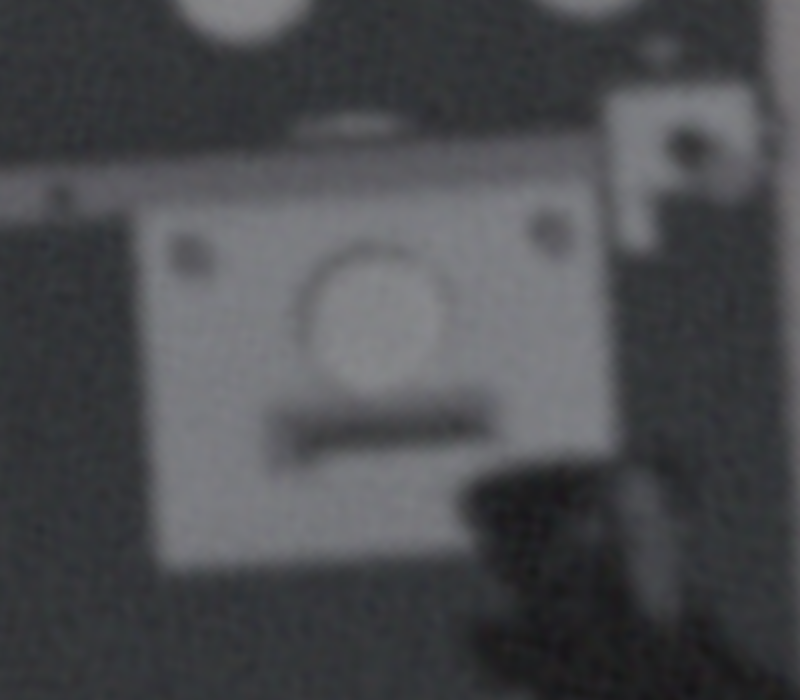

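View pics/top8.png

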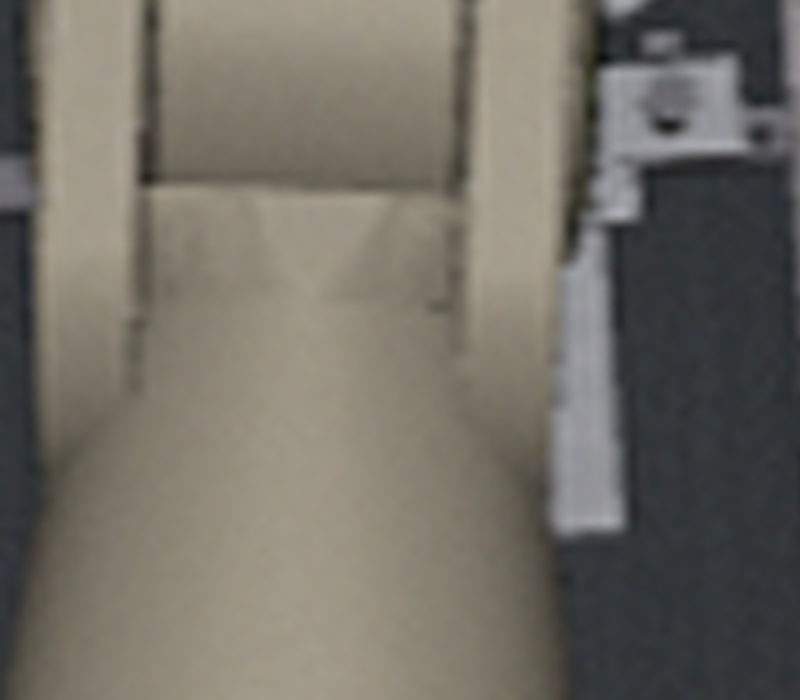

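```bash
python3 -m creep '{"hand":[0,0,0,0,0],"delta_pos":[[0.003,-0.015,0],[0,-0.015,0],[0,0,0],[0,0,0],[0,0,0]],"turn":[0,0,-1,-1,-1]}'
python3 -m creep '{"hand":[0,0,0,0,0],"delta_pos":[[0,0,0],[0,0,0],[0,0,0],[0,0,0],[0,0,0]],"turn":[-1,-1,-1,-1,-1]}'
python3 -m creep '{"hand":[0,0,0,0,0],"delta_pos":[[0,0,0],[0,0,0],[0,0,0],[0,0,0],[0,0,0]],"turn":[-1,-1,-1,-1,-1]}'
python3 -m creep '{"hand":[0,0,0,0,0],"delta_pos":[[0,0,0],[0,0,0],[0,0,0],[0,0,0],[0,0,0]],"turn":[-1,-1,-1,-1,-1]}'
python3 - <<'E'
from h import *
s=env.get_state(); p=s['tcp_pos']; print(p,s['joint_pos'][5],s['finger_gap'],rot(s['orientation']).as_matrix()[:2,0])
d=p[:2]-[.5595,.061]; print('mic',d@[.998,.0628],d@[-.0628,.998])
c=cam('scene'); 
for t,z in dict(holder_rib=.234,holder_edge=.205,stop_face=.207,bar_face=.207,stop_pin=.237).items(): print(t,[(round(x['score'],2),px2w(c,*x['location'],z=z).round(4)) for x in env.pinpoint('scene',t)[:2]])
E
```

```text
clock: 18.03
tcp_pos: [0.5053, 0.0576, 0.304]
orientation: [-0.0, 0.582, 0.813, -0.0]
wrist_force: [0.1, -0.5, -0.2]
finger_gap: -0.0
clock: 18.45
tcp_pos: [0.5055, 0.0575, 0.3038]
orientation: [-0.001, 0.392, 0.92, -0.0]
wrist_force: [-0.5, 0.1, -0.5]
finger_gap: 0.0
clock: 18.87
tcp_pos: [0.5054, 0.0575, 0.3038]
orientation: [-0.001, 0.183, 0.983, -0.0]
wrist_force: [-0.3, -0.1, -0.4]
finger_gap: 0.0002
clock: 19.28
tcp_pos: [0.5055, 0.0575, 0.3037]
orientation: [-0.001, -0.034, 0.999, -0.0]
wrist_force: [0.2, 0.5, -0.1]
finger_gap: -0.0001
[0.50545303 0.05752379 0.30374953] -0.112125007452653 -0.00012541058377668366 [-0.99771444 -0.0675577 ]
mic -0.05415718453436786 -7.510702291366132e-05
holder_rib [(0.97, array([0.3554, 0.3794, 0.234 ])), (0.85, array([ 0.3653, -0.2292,  0.234 ]))]
holder_edge [(0.85, array([0.4004, 0.3596, 0.205 ])), (0.8, array([0.5885, 0.0658, 0.205 ]))]
stop_face [(0.58, array([ 0.5929, -0.0135,  0.207 ]))]
bar_face [(0.79, array([0.6009, 0.0597, 0.207 ])), (0.28, array([0.6944, 0.4192, 0.207 ]))]
stop_pin [(0.83, array([ 0.6209, -0.0146,  0.237 ]))]
```

```bash
python3 -m creep '{"hand":[0,0,0,0,0],"delta_pos":[[0,0,0.03],[0,0,0.03],[0,0,0.025],[0,0,0.01],[0,0,0.004]],"turn":[0,0,0,0,0]}' 60
python3 -m creep '{"hand":[0,0,0,0,0],"delta_pos":[[-0.001,0,0.001],[-0.001,0,0.001],[-0.001,0,0.001],[-0.001,0,0.001],[0,0,0]],"turn":[0,0,0,0,0]}'
python3 - <<'E'
from h import *
c=cam('scene'); im=rect(c,.21); cv2.imwrite('pics/scene9.png',cv2.resize(im[130:480,100:500,::-1],None,fx=2,fy=2))
E
```

```text
clock: 20.0
tcp_pos: [0.5047, 0.0576, 0.2239]
orientation: [-0.002, -0.031, 1.0, 0.0]
wrist_force: [0.3, -0.7, 0.7]
finger_gap: 0.0001
clock: 20.42
tcp_pos: [0.5096, 0.0578, 0.2229]
orientation: [0.001, -0.032, 0.999, -0.0]
wrist_force: [0.3, -0.6, 0.2]
finger_gap: 0.0
```

View pics/scene9.png

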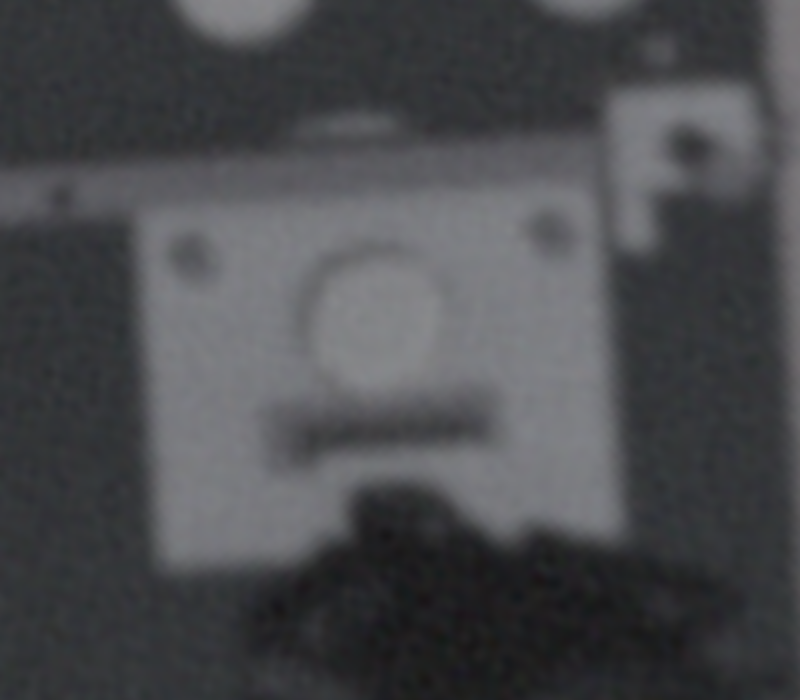

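```bash
python3 -m creep '{"hand":[0,0,0,0,0],"delta_pos":[[-0.001,0,0.001],[-0.001,0,0.001],[-0.001,0,0.001],[0,0,0],[0,0,0]],"turn":[0,0,0,0,0]}'
python3 -m creep '{"hand":[0,0,0,0,0],"delta_pos":[[-0.001,0,0.001],[-0.001,0,0.001],[-0.001,0,0.001],[0,0,0],[0,0,0]],"turn":[0,0,0,0,0]}'
```

```text
clock: 20.88
tcp_pos: [0.5107, 0.0579, 0.2211]
orientation: [-0.0, -0.032, 0.999, -0.0]
wrist_force: [-4.6, -0.5, 7.9]
finger_gap: 0.0006
clock: 21.3
tcp_pos: [0.5108, 0.058, 0.2209]
orientation: [-0.001, -0.032, 0.999, -0.001]
wrist_force: [-16.3, -1.1, 27.0]
finger_gap: 0.0002
```

```bash
python3 -m creep '{"hand":[0,0,0,0,0],"delta_pos":[[0,0,-0.001],[0,0,-0.001],[0,0,-0.0012],[0,0,0],[0,0,0]],"turn":[0,0,0,0,0]}'
python3 -m creep '{"hand":[0,0,0,0,0],"delta_pos":[[-0.001,0,0],[-0.001,0,0],[0,0,0],[0,0,0],[0,0,0]],"turn":[0,0,0,0,0]}'
```

```text
clock: 21.72
tcp_pos: [0.5135, 0.0581, 0.221]
orientation: [0.0, -0.032, 0.999, -0.0]
wrist_force: [-4.2, -0.1, 9.5]
finger_gap: -0.0001
clock: 22.13
tcp_pos: [0.5136, 0.0582, 0.221]
orientation: [-0.001, -0.032, 0.999, -0.0]
wrist_force: [-8.9, -0.7, 12.6]
finger_gap: 0.0001
```

```bash
python3 -m creep '{"hand":[0,0,0,0,0],"delta_pos":[[-0.001,0,0.0005],[-0.001,0,0.0005],[-0.001,0,0.0005],[0,0,0],[0,0,0]],"turn":[0,0,0,0,0]}'
python3 -m creep '{"hand":[0,0,0,0,0],"delta_pos":[[0,0,0],[0,0,0],[0,0,0],[0,0,0],[0,0,0]],"turn":[0,0,0,0,0]}'
python3 - <<'E'
from h import *
for n in ['top','scene']:
  c=cam(n); im=rect(c,.21); cv2.imwrite(f'pics/{n}10.png',cv2.resize(im[130:480,100:500,::-1],None,fx=2,fy=2))
print(env.get_state()['wrist_force'],env.get_state()['tcp_pos'])
E
```

```text
clock: 22.55
tcp_pos: [0.5137, 0.0582, 0.221]
orientation: [-0.003, -0.032, 0.999, -0.001]
wrist_force: [-18.6, -1.7, 23.8]
finger_gap: 0.0001
clock: 22.97
tcp_pos: [0.5137, 0.0582, 0.221]
orientation: [-0.003, -0.032, 0.999, -0.001]
wrist_force: [-18.5, -1.4, 23.7]
finger_gap: 0.0001
[-17.95085398  -2.19678836  23.43246348] [0.51366154 0.05819987 0.22092385]
```

View pics/scene10.png

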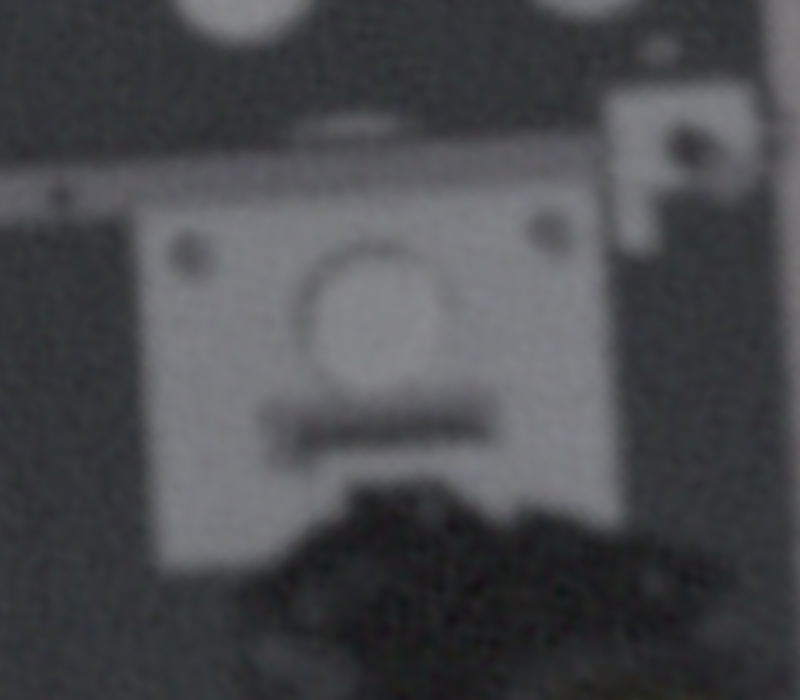

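View pics/top10.png

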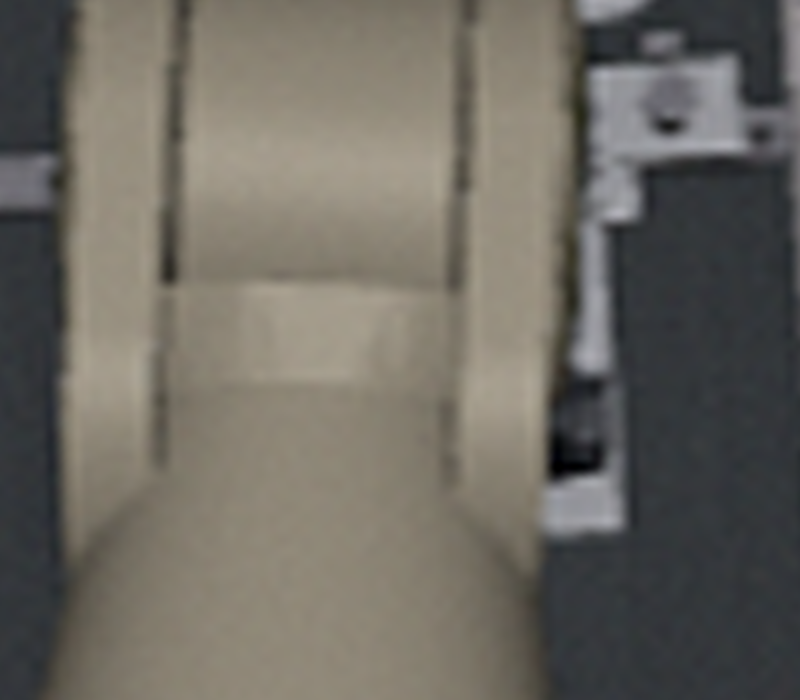

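Run:
```python
from h import *
s=env.get_state(); print(s['wrist_force'],s['tcp_pos'],s['clock'])
print(env.hand_in())
```

```text
[-17.95085398  -2.19678836  23.43246348] [0.51366154 0.05819987 0.22092385] 23.0667
the job is handed in; nothing more can be done
None
```

I handed the job in at 23 s, with the arm still holding the diagonal push on the holder. No verdict came back, so this is judged from my own checks.

- **Index stop:** I pushed the pin with shut fingers towards the pillar. The force dropped as the plunger pulled it in, then rose to 12 N at the hard end. After I backed off, both cameras put the stop face within about 1–2 mm of y = -64 mm. That is about the size of the allowed error, so the force pattern is the stronger evidence. The stop had not moved visibly in the later pictures.
- **Dish holder:** I pinched the rib, turned the holder 4.9° square, and slid it to the bar (about 10 N, no further movement). My first push towards the stop had stuck by friction roughly 1–2 mm short. I eased off the bar and pushed again until it met the stop at about 8 N.
- **Final push:** The shut fingers pressed behind the rib. My first try gripped by friction on the plate about 3 mm short of the rib, so I eased the downward force, slid up to the rib and pressed again. The last reading was about 18 N towards the bar and 23 N down, steady with no movement.
- **Last pictures:** The holder is parallel to the bar with no visible gap at the bar or stop. The spare dish and ring on the stage have not moved. I did not re-check the items on the bench, but the arm stayed clear of them.
- **Disagreements:** Some of the network's point readings after placing (stop pin and stop face) were 5–10 mm off the geometry. I went by edges in the pictures and the contact forces instead.

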